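# Nip up a sample bottle in the bench tilter, tip it to 45 degrees and bring it back level

### The arm

A 7-joint arm with a two-finger parallel gripper is mounted at the origin on the work surface. World frame = base frame: x ahead of the robot, y to its left, z up, the work surface at z = 0. Lengths are in m, angles in rad, forces in N, time in s.
With the tool pointing down it reaches from about 0.425 to 0.875 m from the base axis. Payload 4.7 kg.
Tool frame: the origin (TCP) lies at the very end of the fingers, on their centre line; the grasp point (between the pads) lies 19 mm behind it; z points along the fingers, y is the line along which they close (so a half turn about z gives the same grasp; the last joint's range is limited). The gripper opens to 87 mm and grips with 3 to 60 N. Pads are 19 mm wide; open, the fingers measure 117 mm over their backs; the gripper's body (75 mm by 190 mm) begins 51 mm behind the grasp point.
Start: joints at [-1.331, 0.321, -0.07, 1.45, 0.023, 1.371, -0.057], TCP at [0.146, 0.634, 0.223] pointing down, gripper open.
Joint ranges: [-2.86, 2.86], [-0.3, 2.09], [-1.38, 1.24], [0.06, 2.45], [-1.56, 4.7], [0.09, 2.05], [-2.69, 2.69]. Speed limits (rad/s): [2.57, 2.57, 3.14, 3.14, 3.14, 3.14, 3.14].

### API

Orientations are given as a rotation vector (axis times angle).
In Python, from bench import ctrl, imaging, ticket gives the robot as it stands.
- The arm moves only by the tool jog_arm, never from a script. Its argument "rows" is text: rows parted by semicolons, each of 7 numbers parted by spaces: the shift along the tool's x, y, z in cm, then the turn, a rotation vector about the tool's x, y, z in rad, then the closure, from -1 (fully open) to 1 (shut), so that 0 is half open. A call has 1 to 5 rows; each row shifts and turns the commanded pose from where the row before left it, along the tool's axes as they then stand; what a row does not reach is not made up. A row lasts 1/8 s, in which the tool goes at most 62.5 mm and 10.7 degrees, less where a joint would pass 70% of its speed; a pose out of reach is approached as far as the arm can. A call with a gripper value outside its range is refused whole. The fingers move at their own pace and stop on an object; "force" is the grip in N (left out, the last holds). Time passes only in rows, so rows that do not move let the fingers close. It gives the time, the measured TCP pose, the force, the opening and the grip force at its end, in the units of the state.
- ctrl.get_state(): the state, without advancing time (a new reading comes with each control period).
- imaging.get_image(name): name is "side" or "top" or "wrist"; returns a dict with "img" (400x640x3 uint8, blue, green, red), "vertical_fov" (degrees; the focal length in pixels is half the picture's height over the tangent of half this angle, whatever the lens; pixels are square), "cx", "cy" (the principal point, pixels), "k1" (the pictures are not rectified: a ray, as slopes to the right and down, at radius r is drawn at 1 + k1 r^2 times it, then the intrinsics apply), "origin" and "orientation" of the camera in the world. Camera axes: x right, y down, z forward; pixel columns grow to the right and rows downward; lengths in m; the calibration is good to about 2 mm. A picture is of the moment at which its call begins. There is no depth.
- ticket.close_job(): hands the job in; it is judged then, once.
The state is a dict: "time": time; "joint_positions": joint angles; "qd": joint speeds; "joint_torque": joint torques, N m; "position": TCP position; "tool_rot": TCP orientation; "ft_force": force on the tool from outside, world axes, zero at the start; "torque": the same for the moment, N m; "grip_width": opening from 0.0 (shut) to 1.0 (fully open); "grip_force": force on a finger pad.
Only numpy, scipy, OpenCV 4.12 (cv2) and the standard library are available. Lean on these libraries where they do the work, as an engineer would, in place of code of your own. Each camera call takes 0.05 s, during which the arm holds its last target. There are 200 camera calls.

### The job

The square sample bottle stands loose in the tilting cradle: swing the cam lever round just until the bottle is snugly nipped against the sprung pad, and no further. Then tip the cradle forward with its bar to the 45-degree mark, keep it there for two seconds so that the settled sediment slides, and ease it gently back until it sits level on its rest, the bottle still clamped. Leave the bottles and glassware round about where they stand.

Things in the scene. Friction and masses are not known exactly. Their poses are not given: they have to be found in the camera images.
- tilter: Fixed stainless frame of the bottle tilter: base plate 250 x 264 mm, an A-frame cheek 112 mm to the left and right, tops 142 mm above the bench, carrying a tilting cradle. Outside the left cheek a pointer shows the tilt on a quarter-circle scale: a tick every 15 degrees, longer at 0, 45 and 90. Origin on the bench under the bottle's centre; x forward (the way the cradle tips), y left, z up.
- pivot (a point): Middle of the cradle's pivot axis, 125 mm above the bench, on the fixed frame. x points forward (roughly away from the robot, the way the cradle tips), y left along the pivot axis, z up; it does not turn with the cradle. The bottle's centre line stands 35 mm behind it.
- cradle (a joint): Tilt of the cradle in rad: 0 is level on its rest (a stop); it grows as the top tips forward, up to 1.35; 45 degrees is 0.785. The weight lies behind the pivot: it takes 3 to 6 N at the bar to tip it or hold it, and if let go it falls back hard onto its rest.
- push_bar (a point): Middle of the push bar: black round grip, 18 mm thick, 84 mm long, parallel to the pivot axis, on a bail of two 10 mm rods behind the bottle. Cradle level, it is 100 mm behind and 145 mm above the pivot (270 mm above the bench); it moves forward and up on a 176 mm radius. Free space behind and above; the bottle's cap is 31 mm lower. Its axes turn with the cradle.
- lever (a joint): Cam lever angle, rad, about an axis upright in the level cradle: near 0 open; grows counter-clockwise from above (grip swings forward) to 1.9; stays where left. Force at the middle of the grip: 1 to 2 N while free or while the cam slides the bottle across, 2 to 3 N as the pad begins to give, 3 to 6 N in the middle of the snug range, 8 N or more when overrun.
- lever_grip (a point): Middle of the lever's grip: black round rod 18 mm thick, 74 mm long, level, pointing away from the lever's axis, right of the bottle, 181 mm above the bench. It swings on a 95 mm radius; with the lever at 0 it points right and 25 degrees to the rear. Free space 60 mm beside it and above it, 25 mm below it.
- cam: Lever axis: 35 mm behind the pivot, 52.3 mm right of it, 16 mm above it (pivot's axes, cradle level). The cam is a steel disc, radius 20 mm, 18 mm high, 9 mm off this axis, on a spindle 44 mm below this point. Its face next to the bottle lies 32.3 + 9 x cos(lever angle + 0.436 rad) mm right of the pivot's x axis, so it advances on the bottle as the lever turns.
- jaw (a joint): Setting of the jaw's screw in m, 0.002 to 0.0075; it stays as found. The face of the unpressed pad lies 0.050 minus this value to the left of the pivot's x axis.
- pad: Rubber pad, 50 x 60 mm, on the jaw at the left of the bottle, backed by springs of 6 N per mm; origin at the middle of its face. The bottle is snug when the pad is pressed in by about 2 mm (0.5 to 4 mm, that is 3 to 24 N); over 30 N crushes it. Its travel is 6.5 mm.
- bottle: Square white sample bottle, closed, round screw cap; 80 x 80 mm, 184 mm tall with cap, 0.4 to 0.8 kg. Origin at the centre of its underside (55 mm above the bench), z up along it. It stands loose in the cradle between rear wall, low front lip, pad (left) and cam (right) with 2 to 9 mm of play sideways. Tipped unclamped it falls out forwards.
- spare_bottle: Smaller square white bottle, 72 x 72 x 169 mm, on the bench to the left of the tilter; leave alone. Origin at the centre of its underside.
- beaker: Glass beaker, 90 mm wide, 115 mm tall, on the bench to the right of the tilter; leave alone. Origin at the centre of its underside.
- flask: Conical glass flask, 88 mm wide, 130 mm tall, far left; leave alone. Origin at the centre of its underside.
- reagent: Round amber bottle, 76 mm wide, 165 mm tall, far left; leave alone. Origin at the centre of its underside.
- jar: Round white jar, 72 mm wide, 95 mm tall, far right; leave alone. Origin at the centre of its underside.
- tip_box: Clear box, 120 x 85 x 60 mm, far right; leave alone. Origin at the centre of its underside.
Mind the look-alikes: they are no part of the job. What is shaped like the bottle but blue or red is not meant.

How it is judged:
On the way, in this order (a step that is already met when the one before it is completed fails the run):
1. with the cradle level, the bottle is snugly nipped between cam and pad (3 to 24 N on the pad) (contact force between pad and bottle between 3 and 24 N and value of joint cradle below 0.05 rad), for 0.3 s.
2. the cradle is tipped forward to 45 degrees, give or take 6, for 1.5 s (value of joint cradle between 0.68 and 0.89 rad), for 1.5 s.
At the end, for the whole second after the job is handed in: The cradle is back level on its rest (within 0.03 rad) and still; the bottle stands upright in it on its floor, still clamped between cam and pad with 1.5 to 24 N (value of joint cradle below 0.03 rad and velocity of joint cradle between -0.05 and 0.05 rad/s and contact force between pad and bottle between 1.5 and 24 N and angle between bottle's own z axis and vertical below 0.05 rad and x of bottle in the frame of pivot between -0.047 and -0.023 m and z of bottle in the frame of pivot below -0.06 m); the robot touches nothing.
It fails at once if the bottle is crushed: more than 30 N on the pad (contact force between pad and bottle above 30 N).
It fails at once if the cradle is tipped past 57 degrees (value of joint cradle above 1 rad).
It fails at once if the cradle is thrown over or let fall: faster than 2.5 rad/s (velocity of joint cradle above 2.5 rad/s or velocity of joint cradle below -2.5 rad/s).
It fails at once if the bottle tips out of the cradle (angle between the z axis of bottle and the z axis of push_bar, either way round above 0.15 rad).
It fails at once if a bystander is moved by more than 20 mm (distance of any of spare_bottle, beaker, flask, reagent, jar, tip_box from where it was at the start of the episode above 0.02 m).
It also fails if it takes over 69 s, if anything falls off the work surface, if the arm or the gripper's body presses on something with over 40 N, if the wrist force passes 120 N, or if a joint passes its speed limit or range.

## Working session

There is one attempt and no reset: what is moved stays moved. The work goes in short steps, Python scripts to look and compute and a tool call to move; the robot and the scene stay as the last step left them, time stands still between calls to the robot, and variables do not carry over. Pictures are saved under pics/ and viewed, at most 10 in all, crops included, and the job is handed in when it is done.

Besides the shell and the picture viewer there is one more tool, called after "Request:" in YAML: its name, and indented under it one key for each argument. jog_arm: Moves the arm, as the interface text tells. Its arguments: {"type":"object","properties":{"rows":{"type":"string"},"force":{"type":"number"}},"required":["rows"]}

```bash
ls; mkdir -p pics
python3 - <<'E'
from bench import ctrl, imaging
import cv2,json
s=ctrl.get_state(); print(s)
for n in("side","top"):
    d=imaging.get_image(n); cv2.imwrite(f"pics/{n}0.png",d.pop("img")); print(n,d)
    import pickle; pickle.dump(d,open(f"{n}.pkl","wb"))
E
```

```text
pics
{'time': 0.0, 'joint_positions': array([-1.33089368,  0.32181312, -0.07011181,  1.45168105,  0.02258738,
        1.37080212, -0.05689194]), 'qd': array([-0.00015113, -0.00081659,  0.00114505,  0.00073585, -0.00030711,
        0.0001986 , -0.00038761]), 'joint_torque': array([-5.38827971e-04, -4.91289425e+01, -4.04417356e-01, -3.12528098e+01,
       -6.39041117e-02,  4.39449248e-02,  1.57322074e-04]), 'position': array([0.14543041, 0.63294735, 0.22146511]), 'tool_rot': array([-3.53824561e-01, -3.12146403e+00,  3.00212907e-03]), 'ft_force': array([ 0.25402882,  0.2547917 , -0.36590424]), 'torque': array([ 0.057885  , -0.01389932, -0.02294538]), 'grip_force': 0.0, 'grip_width': 1.0018025286795684}
side {'vertical_fov': 51.9440593225866, 'cx': 319.835941494077, 'cy': 208.15647444536538, 'k1': 0.021668552308466316, 'origin': array([ 0.32431476, -1.06276086,  0.80285943]), 'orientation': array([-2.10431538,  0.13016213, -0.09315698])}
top {'vertical_fov': 46.58237955327669, 'cx': 318.60897981425086, 'cy': 194.0333856025598, 'k1': -0.11885080995301209, 'origin': array([ 0.3484598 , -0.01854017,  1.92926424]), 'orientation': array([-2.17423969,  2.19927264, -0.06119804])}
```

View pics/side0.png

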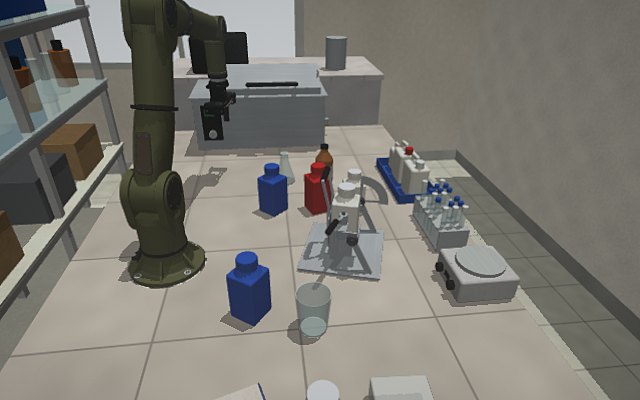

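View pics/top0.png

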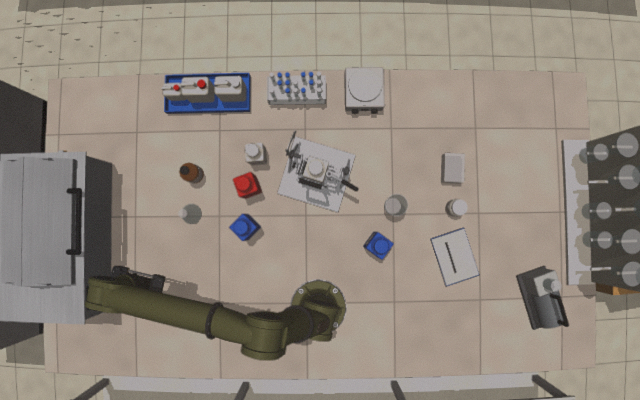

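Candidates, top-view pixels: the white bottle in the tilter (316,168), the spare white bottle (254,152), blue bottles (244,227) and (378,245), and a red bottle (246,184). The white one between the cheeks matches the description. I'll check it in an enlarged crop.

Run:
```python
import cv2
a=cv2.imread("pics/top0.png")[125:220,265:370]; cv2.imwrite("pics/topc.png",cv2.resize(a,None,fx=6,fy=6,interpolation=cv2.INTER_CUBIC))
a=cv2.imread("pics/side0.png")[160:285,290:395]; cv2.imwrite("pics/sidec.png",cv2.resize(a,None,fx=4.8,fy=4.8,interpolation=cv2.INTER_CUBIC))
```

```text
(no output)
```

View pics/topc.png

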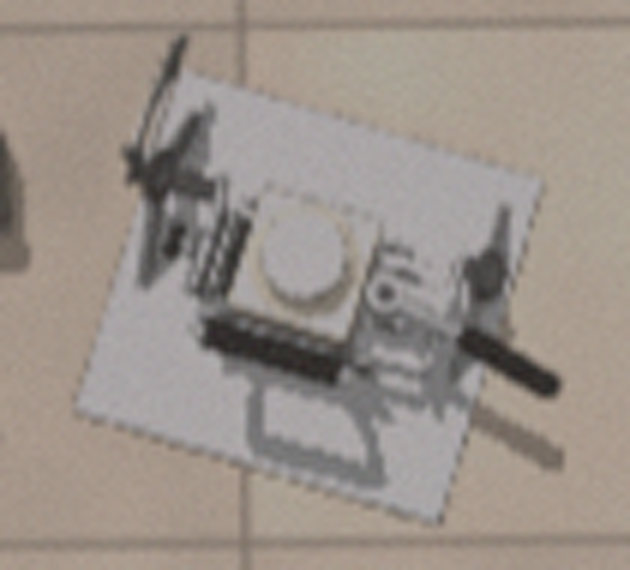

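View pics/sidec.png

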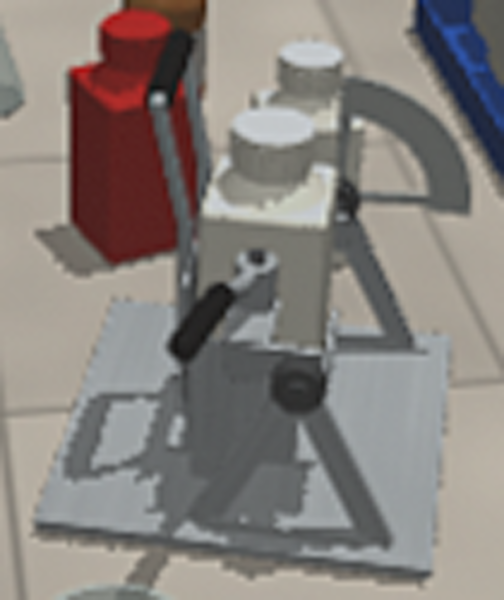

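The close crop confirms it. The white bottle stands between the cheeks, with the bar behind it (top crop 205,333 to 340,370) and the lever grip at the right (465,338 to 552,383), near open. Next I fit the pose of the tilter.

```bash
cat > h.py <<'E'
import numpy as np,pickle
from scipy.spatial.transform import Rotation as R
def proj(d,P):
    p=R.from_rotvec(d["orientation"]).inv().apply(np.atleast_2d(P)-d["origin"])
    s=p[:,:2]/p[:,2:]; r2=(s**2).sum(1,keepdims=True); f=200/np.tan(np.radians(d["vertical_fov"])/2)
    return s*(1+d["k1"]*r2)*f+[d["cx"],d["cy"]]
T=pickle.load(open("top.pkl","rb"));S=pickle.load(open("side.pkl","rb"))
E
cat > fit.py <<'E'
from h import *
from scipy.optimize import least_squares
tp=np.array([[183,72],[543,183],[440,522],[75,410],[207,333],[340,368],[303,260],[552,383],[462,340]])/6+[265,125]-.4
sp=np.array([[450,338],[430,570],[38,522],[115,300],[180,40],[158,98],[272,128],[182,350],[225,292]])/4.8+[290,160]-.4
def pts(v):
    x,y,a,off,h,l=v; c=lambda r:[-.0+np.nan]*3
    an=-np.pi/2-.436+l
    g=lambda r:[r*np.cos(an),-.0523+r*np.sin(an),.181]
    P=np.array([[.125+off,.132,h],[.125+off,-.132,h],[-.125+off,-.132,h],[-.125+off,.132,h],
     [-.065,.042,.27],[-.065,-.042,.27],[0,0,.239],g(.132),g(.058)])
    return P@np.array([[np.cos(a),np.sin(a),0],[-np.sin(a),np.cos(a),0],[0,0,1]])+[x,y,0]
def f(v): P=pts(v); return np.r_[proj(T,P)-tp,proj(S,P)-sp].ravel()
o=least_squares(f,[.52,0,-.3,0.0,.005,0.],loss="soft_l1"); print(o.x); print(f(o.x).reshape(2,-1,2).round(1).tolist())
E
python3 fit.py
```

```text
[ 0.55231827  0.00272854 -0.30808169  0.00063596  0.0083967   0.23303167]
[[[-0.5, -0.5], [-0.0, -0.7], [-0.2, 0.2], [-0.3, 0.2], [-0.5, -0.1], [-0.3, 0.9], [0.1, -0.7], [2.8, 1.3], [0.5, -0.9]], [[0.2, -0.2], [0.4, 0.4], [-0.8, -0.0], [-0.3, 0.1], [0.1, -0.3], [0.0, -0.2], [0.0, -1.4], [-0.3, 1.3], [0.1, -0.2]]]
```

```bash
cat >> h.py <<'E'
X,Y,A=.5523,.0027,-.308
def w(p): # tilter->world
    c,s=np.cos(A),np.sin(A); return np.array([X+c*p[0]-s*p[1],Y+s*p[0]+c*p[1],p[2]])
def down(ty): # tool y at world angle ty, z down
    y=np.array([np.cos(ty),np.sin(ty),0]);z=np.array([0,0,-1.]);return R.from_matrix(np.c_[np.cross(y,z),y,z])
def lev(l,z=.165,r=.095):
    an=-np.pi/2-.436+l; return w([r*np.cos(an),-.0523+r*np.sin(an),z]),down(A+an+np.pi/2)
def rows(p0,R0,p1,R1,n): # straight rows
    rv=(R0.inv()*R1).as_rotvec()
    for i in range(n):
        Ri=R0*R.from_rotvec(rv*i/n)
        print(*(100*Ri.inv().apply((p1-p0)/n)).round(2),*(rv/n).round(3))
E
python3 - <<'E'
from h import *
from bench import ctrl
s=ctrl.get_state();p0=s["position"];R0=R.from_rotvec(s["tool_rot"])
p1=np.array([.42,.45,.37]);R1=down(np.radians(35)); p2,R2=lev(.25,.30); p2b=np.array([.60,.12,.40]);R2b=down(np.radians(0))
print(p2,R2.as_rotvec())
rows(p0,R0,p1,R1,7);print();rows(p1,R1,p2b,R2b,7);print();rows(p2b,R2b,p2,R2,6)
E
```

```text
[ 0.49140069 -0.13078097  0.3       ] [2.69715513 1.61088752 0.        ]
-4.41 -1.67 -2.12 -0.0 0.0 0.105
-4.56 -1.2 -2.12 -0.0 0.0 0.105
-4.66 -0.72 -2.12 -0.0 0.0 0.105
-4.71 -0.23 -2.12 -0.0 0.0 0.105
-4.71 0.27 -2.12 -0.0 0.0 0.105
-4.65 0.76 -2.12 -0.0 0.0 0.105
-4.55 1.24 -2.12 -0.0 0.0 0.105

-5.34 -0.6 -0.43 0.0 0.0 0.087
-5.37 -0.13 -0.43 0.0 0.0 0.087
-5.36 0.34 -0.43 0.0 0.0 0.087
-5.31 0.8 -0.43 0.0 0.0 0.087
-5.22 1.26 -0.43 0.0 0.0 0.087
-5.09 1.71 -0.43 0.0 0.0 0.087
-4.92 2.15 -0.43 0.0 0.0 0.087

-4.18 -1.81 1.67 0.0 0.0 0.082
-4.31 -1.46 1.67 0.0 0.0 0.082
-4.42 -1.1 1.67 0.0 0.0 0.082
-4.5 -0.73 1.67 0.0 0.0 0.082
-4.54 -0.36 1.67 0.0 0.0 0.082
-4.55 0.01 1.67 0.0 0.0 0.082
```

Request:
jog_arm:
  rows: "-4.4 -1.7 -2.2 0 0 .105 -1; -4.6 -1.2 -2.2 0 0 .105 -1; -4.7 -.7 -2.2 0 0 .105 -1; -4.7 -.2 -2.2 0 0 .105 -1; -4.7 .3 -2.2 0 0 .105 -1"
  force: 10

```text
time: 0.72
position: [0.3435, 0.5016, 0.3329]
tool_rot: [-1.157, -2.921, 0.001]
ft_force: [0.1, 1.4, 0.1]
grip_width: 0.999
grip_force: 0.0
```

Request:
jog_arm:
  rows: "-4.7 .8 -2.1 0 0 .105 0; -4.5 1.2 -2.1 0 0 .105 0; -5.3 -.6 -.4 0 0 .087 0; -5.4 -.1 -.4 0 0 .087 0; -5.4 .3 -.4 0 0 .087 0"

```text
time: 1.35
position: [0.4985, 0.307, 0.3862]
tool_rot: [-1.805, -2.571, 0.001]
ft_force: [-0.4, 0.4, -0.4]
grip_width: 0.539
grip_force: 0.0
```

Request:
jog_arm:
  rows: "-5.3 .8 -.4 0 0 .087 0; -5.2 1.3 -.4 0 0 .087 0; -5.1 1.7 -.4 0 0 .087 0; -4.9 2.1 -.4 0 0 .087 0; 0 0 0 0 0 0 0"

```text
time: 1.98
position: [0.6019, 0.1142, 0.4024]
tool_rot: [2.23, 2.209, -0.003]
ft_force: [0.3, 0.7, -0.3]
grip_width: 0.502
grip_force: 0.0
```

Run:
```python
from h import *
from bench import ctrl
s=ctrl.get_state();p0=s["position"];R0=R.from_rotvec(s["tool_rot"])
p2,R2=lev(.25,.28)
print(s["time"],p0,s["tool_rot"],s["joint_positions"]);rows(p0,R0,p2,R2,6)
```

```text
1.975 [0.6019446  0.11419036 0.40239715] [ 2.22981757  2.20936441 -0.00284077] [-0.62679214  0.23389174  0.50462221  1.23669637 -0.11003563  1.69840649
 -0.15705333]
-4.09 -1.81 2.05 0.0 0.0 0.081
-4.23 -1.47 2.05 0.0 0.0 0.081
-4.33 -1.12 2.05 0.0 0.0 0.081
-4.41 -0.77 2.05 0.0 0.0 0.081
-4.46 -0.41 2.04 0.0 0.0 0.081
-4.48 -0.05 2.04 0.0 0.0 0.081
```

Request:
jog_arm:
  rows: "-4.1 -1.8 1 0 0 .081 0; -4.2 -1.5 1 0 0 .081 0; -4.3 -1.1 1.5 0 0 .081 0; -4.4 -.8 2.5 0 0 .081 0; -4.5 -.4 3.2 0 0 .081 0"

```text
time: 2.6
position: [0.5096, -0.0842, 0.31]
tool_rot: [2.622, 1.73, 0.002]
ft_force: [-0.1, -0.3, 1.0]
grip_width: 0.5
grip_force: 0.0
```

Request:
jog_arm:
  rows: "-4.5 0 3.2 0 0 .081 0; 0 0 0 0 0 0 0; 0 0 0 0 0 0 0"

```text
time: 2.98
position: [0.4928, -0.124, 0.2788]
tool_rot: [-2.688, -1.626, -0.001]
ft_force: [0.5, 0.1, 0.6]
grip_width: 0.5
grip_force: 0.0
```

Run:
```python
from h import *
from bench import ctrl,imaging
import cv2
s=ctrl.get_state();p0=s["position"];R0=R.from_rotvec(s["tool_rot"])
p2,R2=lev(.25,.165)
print(s["time"],p0,s["tool_rot"],s["ft_force"]);rows(p0,R0,p2,R2,3)
d=imaging.get_image("wrist")
for l in(0.1,.25,.4):
  print(l,proj(d,[lev(l,.181,.132)[0],lev(l,.181,.058)[0]]).round(0).tolist(),)
cv2.imwrite("pics/w1.png",d["img"])
```

```text
2.975 [ 0.49275526 -0.12400105  0.27875004] [-2.68761031e+00 -1.62552308e+00 -1.47278592e-03] [0.52651606 0.13225766 0.62640684]
-0.23 0.07 3.79 -0.0 -0.0 0.004
-0.22 0.07 3.79 -0.0 -0.0 0.004
-0.22 0.07 3.79 -0.0 -0.0 0.004
0.1 [[300.0, 244.0], [312.0, 166.0]]
0.25 [[321.0, 245.0], [322.0, 167.0]]
0.4 [[342.0, 244.0], [332.0, 166.0]]
```

View pics/w1.png

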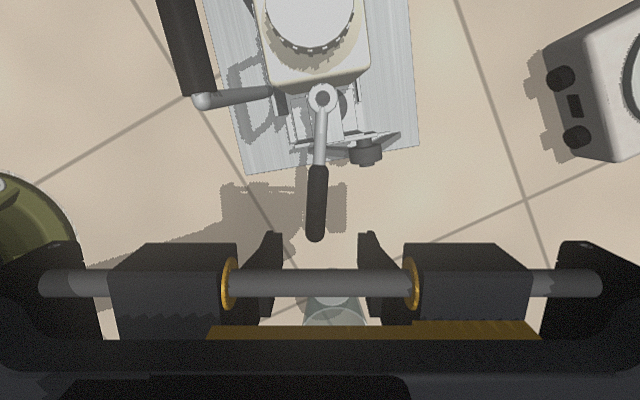

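The wrist view shows the lever grip from (319,167) to (316,242), centred between the fingers, which gives a lever angle of about 0.22. I'm going down over it now.

Request:
jog_arm:
  rows: "-.3 0 3.8 0 0 0 0; -.2 0 3.8 0 0 0 0; -.2 0 3.5 0 0 0 0; 0 0 0.2 0 0 0 .3; 0 0 0 0 0 0 .45"

```text
time: 3.65
position: [0.4905, -0.1309, 0.167]
tool_rot: [2.687, 1.625, 0.002]
ft_force: [-0.0, 0.0, -0.3]
grip_width: 0.353
grip_force: 0.0
```

Request:
jog_arm:
  rows: "0 0 0 0 0 0 .45; 0 0 0 0 0 0 .45; 0 0 0 0 0 0 .45"

```text
time: 4.03
position: [0.4894, -0.1314, 0.1662]
tool_rot: [2.69, 1.623, 0.002]
ft_force: [-1.2, 1.9, 1.0]
grip_width: 0.278
grip_force: 0.7
```

```bash
cat >> h.py <<'E'
def lang(p): # lever angle & radius of tcp
    c,s=np.cos(A),np.sin(A); d=np.array(p[:2])-[X,Y]; q=np.array([c*d[0]+s*d[1],-s*d[0]+c*d[1]+.0523])
    return np.arctan2(q[1],q[0])+np.pi/2+.436, np.hypot(*q)
E
python3 - <<'E'
from h import *
from bench import ctrl
s=ctrl.get_state();p=s["position"]; print(s["time"],p,s["ft_force"],lang(p),np.degrees(R.from_rotvec(s["tool_rot"]).as_matrix()[:2,1]))
l=.25
ps=[lev(.22+.1*i) for i in range(4)]
for a,b in zip(ps,ps[1:]): rows(*a,*b,1)
E
```

```text
4.025 [ 0.48942526 -0.13144191  0.16616609] [-1.18381437  1.89065502  0.96673146] (np.float64(0.23522809740897116), np.float64(0.09652910445127198)) [ 50.69304506 -26.7024414 ]
0.05 0.95 0.0 0.0 0.0 -0.1
0.05 0.95 0.0 0.0 0.0 -0.1
0.05 0.95 0.0 0.0 0.0 -0.1
```

Request:
jog_arm:
  rows: ".03 .48 0 0 0 -.05 .45; .03 .48 0 0 0 -.05 .45; .03 .48 0 0 0 -.05 .45; .03 .48 0 0 0 -.05 .45; .03 .48 0 0 0 -.05 .45"

```text
time: 4.65
position: [0.5115, -0.14, 0.1657]
tool_rot: [-2.465, -1.947, 0.002]
ft_force: [-2.4, -0.6, 0.8]
grip_width: 0.278
grip_force: 1.0
```

Request:
jog_arm:
  rows: ".02 .24 0 0 0 -.025 .45; .02 .24 0 0 0 -.025 .45; 0 0 0 0 0 0 .45; 0 0 0 0 0 0 .45"

```text
time: 5.15
position: [0.5168, -0.1398, 0.1656]
tool_rot: [2.417, 2.006, 0.001]
ft_force: [-1.1, -0.3, -0.7]
grip_width: 0.277
grip_force: 0.5
```

```bash
cat > st.py <<'E'
from h import *
from bench import ctrl
s=ctrl.get_state();p=s["position"];m=R.from_rotvec(s["tool_rot"]).as_matrix()
print(s["time"],p.round(4),"ftool",(m.T@s["ft_force"]).round(2),"lever,r",np.round(lang(p),3),"want dir",round(float(A+lang(p)[0]-.436),3),"tool y",round(float(np.arctan2(m[1,1],m[0,1])),3))
E
python3 st.py
```

```text
5.15 [ 0.5168 -0.1398  0.1656] ftool [-0.55 -1.05  0.68] lever,r [0.535 0.095] want dir -0.209 tool y -0.185
```

Request:
jog_arm:
  rows: ".02 .24 0 0 0 -.025 .45; .02 .24 0 0 0 -.025 .45; .02 .24 0 0 0 -.025 .45; .02 .24 0 0 0 -.025 .45"

```text
time: 5.65
position: [0.5264, -0.1407, 0.1655]
tool_rot: [2.312, 2.127, -0.0]
ft_force: [-2.2, -1.0, 0.5]
grip_width: 0.276
grip_force: 1.0
```

Request:
jog_arm:
  rows: ".02 .24 0 0 0 -.025 .45; .02 .24 0 0 0 -.025 .45"

```text
time: 5.9
position: [0.5312, -0.1406, 0.1655]
tool_rot: [2.258, 2.184, -0.0]
ft_force: [-2.7, -1.3, -0.3]
grip_width: 0.27
grip_force: 1.0
```

```bash
python3 st.py
```

```text
5.9 [ 0.5312 -0.1406  0.1655] ftool [-1.35 -2.68  0.32] lever,r [0.688 0.094] want dir -0.056 tool y -0.033
```

Request:
jog_arm:
  rows: ".02 .24 0 0 0 -.025 .45; .02 .24 0 0 0 -.025 .45"

```text
time: 6.15
position: [0.536, -0.1403, 0.1656]
tool_rot: [2.203, 2.24, -0.0]
ft_force: [-1.8, -2.1, 0.6]
grip_width: 0.275
grip_force: 1.0
```

Request:
jog_arm:
  rows: ".02 .24 0 0 0 -.025 .45; .02 .24 0 0 0 -.025 .45"

```text
time: 6.4
position: [0.5408, -0.1397, 0.1656]
tool_rot: [2.146, 2.294, 0.0]
ft_force: [-2.7, -1.6, 0.5]
grip_width: 0.279
grip_force: 1.1
```

```bash
python3 st.py
```

```text
6.4 [ 0.5408 -0.1397  0.1656] ftool [-1.38 -2.83 -0.45] lever,r [0.791 0.093] want dir 0.047 tool y 0.067
```

Request:
jog_arm:
  rows: "0 .24 0 0 0 -.025 .45; 0 .24 0 0 0 -.025 .45"

```text
time: 6.65
position: [0.5456, -0.1393, 0.1656]
tool_rot: [2.088, 2.347, 0.0]
ft_force: [-1.6, -1.6, 0.3]
grip_width: 0.278
grip_force: 1.0
```

Request:
jog_arm:
  rows: "0 .24 0 0 0 -.025 .45; 0 .24 0 0 0 -.025 .45"

```text
time: 6.9
position: [0.5504, -0.1386, 0.1656]
tool_rot: [2.029, 2.399, 0.0]
ft_force: [-2.1, -2.3, 1.0]
grip_width: 0.274
grip_force: 1.0
```

```bash
python3 st.py
```

```text
6.9 [ 0.5504 -0.1386  0.1656] ftool [-1.91 -2.42 -0.96] lever,r [0.896 0.093] want dir 0.152 tool y 0.167
```

Request:
jog_arm:
  rows: "0 .24 0 0 0 -.025 .45; 0 .24 0 0 0 -.025 .45"

```text
time: 7.15
position: [0.5551, -0.1377, 0.1655]
tool_rot: [1.968, 2.449, 0.0]
ft_force: [-2.4, -0.8, -0.2]
grip_width: 0.274
grip_force: 1.0
```

Request:
jog_arm:
  rows: "0 .24 0 0 0 -.025 .45; 0 .24 0 0 0 -.025 .45"

```text
time: 7.4
position: [0.5598, -0.1366, 0.1656]
tool_rot: [-1.906, -2.497, -0.0]
ft_force: [-1.3, -1.5, 0.3]
grip_width: 0.277
grip_force: 1.0
```

```bash
python3 st.py
```

```text
7.4 [ 0.5598 -0.1366  0.1656] ftool [-1.15 -1.62 -0.29] lever,r [0.999 0.092] want dir 0.255 tool y 0.267
```

Request:
jog_arm:
  rows: "0 .24 0 0 0 -.025 .45; 0 .24 0 0 0 -.025 .45"

```text
time: 7.65
position: [0.5644, -0.1353, 0.1656]
tool_rot: [-1.843, -2.544, -0.0]
ft_force: [-1.3, -0.9, 0.6]
grip_width: 0.274
grip_force: 1.2
```

Request:
jog_arm:
  rows: "0 .24 0 0 0 -.025 .45; 0 .24 0 0 0 -.025 .45"

```text
time: 7.9
position: [0.5688, -0.1337, 0.1656]
tool_rot: [-1.779, -2.589, -0.0]
ft_force: [-2.4, -1.5, 0.8]
grip_width: 0.277
grip_force: 1.3
```

```bash
python3 st.py
```

```text
7.9 [ 0.5688 -0.1337  0.1656] ftool [-0.49 -2.79 -0.79] lever,r [1.102 0.092] want dir 0.358 tool y 0.367
```

Request:
jog_arm:
  rows: "0 .24 0 0 0 -.025 .45; 0 .24 0 0 0 -.025 .45"

```text
time: 8.15
position: [0.5732, -0.1319, 0.1655]
tool_rot: [-1.714, -2.632, -0.0]
ft_force: [-3.4, -0.1, 1.4]
grip_width: 0.276
grip_force: 1.6
```

Request:
jog_arm:
  rows: "0 .24 0 0 0 -.025 .45; 0 .24 0 0 0 -.025 .45"

```text
time: 8.4
position: [0.5775, -0.1298, 0.1655]
tool_rot: [-1.647, -2.674, -0.0]
ft_force: [-4.7, -0.5, 1.5]
grip_width: 0.277
grip_force: 1.8
```

```bash
python3 st.py
```

```text
8.4 [ 0.5775 -0.1298  0.1655] ftool [ 1.68 -4.37 -1.47] lever,r [1.205 0.092] want dir 0.461 tool y 0.467
```

Request:
jog_arm:
  rows: "0 .24 0 0 0 -.025 .45; 0 .2 0 0 0 -.02 .45; 0 0 0 0 0 0 .45; 0 0 0 0 0 0 .45; 0 0 0 0 0 0 .45"

```text
time: 9.02
position: [0.5816, -0.1279, 0.1655]
tool_rot: [1.589, 2.71, 0.001]
ft_force: [-2.4, 0.2, -0.2]
grip_width: 0.276
grip_force: 1.2
```

```bash
python3 st.py
```

```text
9.025 [ 0.5816 -0.1279  0.1655] ftool [ 1.39 -2.    0.18] lever,r [1.254 0.093] want dir 0.51 tool y 0.51
```

Request:
jog_arm:
  rows: "0 0 0 0 0 0 .1; 0 0 0 0 0 0 .1; 0 0 -3 0 0 0 .1; 0 0 -6 0 0 0 .1; 0 0 -6 0 0 0 1"

```text
time: 9.65
position: [0.5818, -0.128, 0.3173]
tool_rot: [1.589, 2.709, 0.001]
ft_force: [0.8, 0.1, -0.3]
grip_width: 0.399
grip_force: 0.0
```

```bash
cat >> h.py <<'E'
def bar(t,dx=-.024,dz=-.015): # TCP pushing bar at tilt t
    c,s=np.cos(t),np.sin(t); return w([.035-.1*c+.145*s+dx,0,.125+.145*c+.1*s+dz])
E
python3 st.py
python3 - <<'E'
from h import *
from bench import ctrl
s=ctrl.get_state();p0=s["position"];R0=R.from_rotvec(s["tool_rot"])
R1=down(A);p1=bar(0,-.042,.08);print(p1)
p0u=p0+[0,0,.05]
rows(p0u,R0,p1,R1,6)
E
```

```text
9.65 [ 0.5818 -0.128   0.3173] ftool [-0.37  0.76  0.29] lever,r [1.254 0.093] want dir 0.51 tool y 0.51
[0.45033523 0.03513741 0.35      ]
3.44 -0.58 0.29 0.0 0.0 0.136
3.33 -1.05 0.29 0.0 0.0 0.136
3.16 -1.49 0.29 0.0 0.0 0.136
2.93 -1.9 0.29 0.0 0.0 0.136
2.64 -2.28 0.29 0.0 0.0 0.136
2.31 -2.62 0.29 0.0 0.0 0.136
```

Request:
jog_arm:
  rows: "0 0 -5 0 0 0 1; 3.4 -.6 .3 0 0 .136 1; 3.3 -1 .3 0 0 .136 1; 3.2 -1.5 .3 0 0 .136 1; 2.9 -1.9 .3 0 0 .136 1"

```text
time: 10.28
position: [0.4941, -0.0188, 0.3539]
tool_rot: [2.263, 2.178, 0.003]
ft_force: [0.2, 0.1, -0.3]
grip_width: 0.007
grip_force: 0.0
```

Request:
jog_arm:
  rows: "2.6 -2.3 .3 0 0 .136 1; 2.3 -2.6 .3 0 0 .136 1; 0 0 0 0 0 0 1; 0 0 0 0 0 0 1; 0 0 0 0 0 0 1"

```text
time: 10.9
position: [0.4512, 0.0329, 0.3477]
tool_rot: [2.535, 1.855, 0.001]
ft_force: [0.2, -0.1, -0.9]
grip_width: 0.004
grip_force: 0.0
```

Run:
```python
from h import *
from bench import ctrl,imaging
import cv2
s=ctrl.get_state();p0=s["position"];R0=R.from_rotvec(s["tool_rot"])
print(s["time"],p0,s["grip_width"],s["joint_positions"].round(2))
rows(p0,R0,bar(0,-.042,-.015),down(A),2)
a=imaging.get_image("side")["img"][140:290,280:400]; b=imaging.get_image("top")["img"][120:230,260:370]
cv2.imwrite("pics/c2.png",np.hstack([cv2.resize(a,(400,500),interpolation=2),cv2.resize(b,(400,400),interpolation=2)[:, :] if 0 else cv2.copyMakeBorder(cv2.resize(b,(400,400),interpolation=2),0,100,0,0,0)]))
```

```text
10.9 [0.45117467 0.03289122 0.34770841] 0.004375953190198387 [-0.6  -0.16  0.41  1.71  0.06  1.58 -0.5 ]
0.09 -0.08 4.64 0.0 -0.0 0.0
0.09 -0.08 4.64 0.0 -0.0 0.0
```

View pics/c2.png

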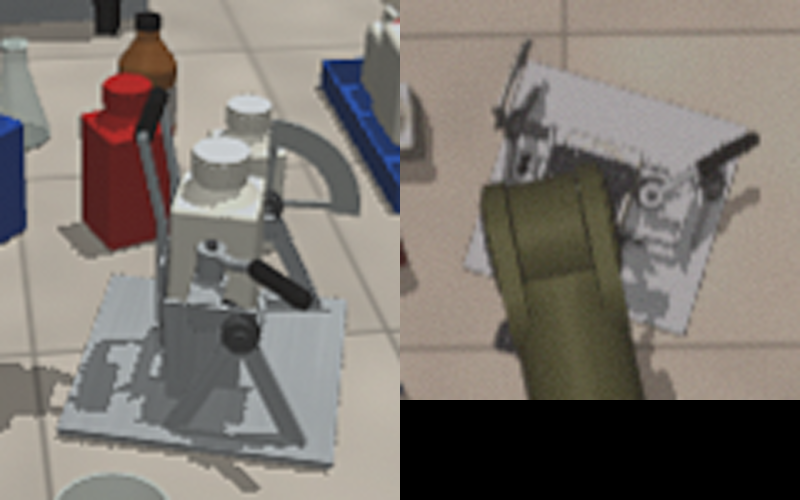

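The left crop shows the lever swung forward (grip 250,265 to 310,300), the bottle upright and the cradle level, with the bar at (150,112). The gripper is above the crop. I'll lower it behind the bar and make contact.

Request:
jog_arm:
  rows: ".1 0 4.6 0 0 0 1; .1 -.1 4.6 0 0 0 1; 0 0 0 0 0 0 1; 0 .6 0 0 0 0 1; 0 0 0 0 0 0 1"

```text
time: 11.62
position: [0.4577, 0.0342, 0.2578]
tool_rot: [2.533, 1.855, 0.005]
ft_force: [0.9, -0.6, -0.4]
grip_width: 0.006
grip_force: 0.0
```

Request:
jog_arm:
  rows: "0 .4 0 0 0 0 1; 0 0 0 0 0 0 1"

```text
time: 11.88
position: [0.4603, 0.0331, 0.2562]
tool_rot: [2.534, 1.856, 0.002]
ft_force: [-0.3, 0.1, 0.3]
grip_width: 0.001
grip_force: 0.0
```

Request:
jog_arm:
  rows: "0 .3 0 0 0 0 1; 0 0 0 0 0 0 1"

```text
time: 12.12
position: [0.4627, 0.0322, 0.2556]
tool_rot: [2.534, 1.857, -0.0]
ft_force: [-0.5, 0.0, -0.4]
grip_width: 0.007
grip_force: 0.0
```

```bash
cat > st2.py <<'E'
from h import *
from bench import ctrl
s=ctrl.get_state();p=s["position"];m=R.from_rotvec(s["tool_rot"]).as_matrix()
c,q=np.cos(A),np.sin(A);d=p[:2]-[X,Y]
print(s["time"],"tilter xyz mm",(1000*np.array([c*d[0]+q*d[1],-q*d[0]+c*d[1],p[2]])).round(1),"ftool",(m.T@s["ft_force"]).round(2))
E
python3 st2.py
```

```text
12.125 tilter xyz mm [-94.4   1.  255.6] ftool [-0.13 -0.53  0.43]
```

Request:
jog_arm:
  rows: "0 .2 0 0 0 0 1; 0 0 0 0 0 0 1"

```text
time: 12.38
position: [0.4645, 0.0316, 0.2555]
tool_rot: [2.534, 1.857, -0.0]
ft_force: [0.6, -0.4, 0.2]
grip_width: 0.006
grip_force: 0.0
```

Request:
jog_arm:
  rows: "0 .2 0 0 0 0 1; 0 0 0 0 0 0 1"

```text
time: 12.62
position: [0.4665, 0.031, 0.2556]
tool_rot: [2.534, 1.857, 0.0]
ft_force: [-0.9, 0.8, -0.1]
grip_width: 0.004
grip_force: 0.0
```

Request:
jog_arm:
  rows: "0 .2 0 0 0 0 1; 0 0 0 0 0 0 1"

```text
time: 12.88
position: [0.4684, 0.0304, 0.2556]
tool_rot: [2.534, 1.857, 0.0]
ft_force: [0.1, 0.4, -0.2]
grip_width: 0.006
grip_force: 0.0
```

```bash
python3 st2.py
```

```text
12.875 tilter xyz mm [-88.4   1.  255.6] ftool [ 0.41 -0.04  0.19]
```

Request:
jog_arm:
  rows: "0 .2 0 0 0 0 1; 0 0 0 0 0 0 1"

```text
time: 13.12
position: [0.4703, 0.0298, 0.2555]
tool_rot: [2.534, 1.857, 0.0]
ft_force: [0.5, 1.3, 0.4]
grip_width: 0.001
grip_force: 0.0
```

Request:
jog_arm:
  rows: "0 .2 0 0 0 0 1; 0 0 0 0 0 0 1"

```text
time: 13.38
position: [0.4722, 0.0292, 0.2556]
tool_rot: [2.534, 1.857, 0.0]
ft_force: [-0.4, 0.5, -1.0]
grip_width: 0.001
grip_force: 0.0
```

Request:
jog_arm:
  rows: "0 .2 0 0 0 0 1; 0 0 0 0 0 0 1"

```text
time: 13.62
position: [0.4726, 0.0292, 0.2555]
tool_rot: [-2.531, -1.856, 0.004]
ft_force: [-5.4, 1.3, 2.1]
grip_width: 0.005
grip_force: 2.6
```

```bash
python3 st2.py
```

```text
13.625 tilter xyz mm [-84.    1.1 255.5] ftool [-0.33 -5.53 -2.1 ]
```

Run:
```python
from h import *
Rt=down(A)
th=np.linspace(0,.785,21)
for a,b in zip(th,th[1:]): print(round(b,3),*(100*Rt.inv().apply(bar(b)-bar(a))).round(2))
```

```text
0.039 -0.0 0.58 -0.38
0.078 -0.0 0.59 -0.36
0.118 -0.0 0.6 -0.33
0.157 0.0 0.62 -0.31
0.196 -0.0 0.63 -0.29
0.236 0.0 0.64 -0.26
0.275 -0.0 0.65 -0.24
0.314 -0.0 0.66 -0.21
0.353 0.0 0.67 -0.18
0.392 -0.0 0.67 -0.16
0.432 -0.0 0.68 -0.13
0.471 0.0 0.68 -0.1
0.51 -0.0 0.69 -0.08
0.55 0.0 0.69 -0.05
0.589 0.0 0.69 -0.02
0.628 -0.0 0.69 0.0
0.667 0.0 0.69 0.03
0.706 0.0 0.69 0.06
0.746 0.0 0.69 0.08
0.785 -0.0 0.68 0.11
```

Request:
jog_arm:
  rows: "0 .58 -.38 0 0 0 1; 0 .59 -.36 0 0 0 1; 0 .6 -.33 0 0 0 1; 0 .62 -.31 0 0 0 1; 0 .63 -.29 0 0 0 1"

```text
time: 14.25
position: [0.5011, 0.0205, 0.2727]
tool_rot: [-2.53, -1.856, 0.004]
ft_force: [-7.0, 2.2, 4.9]
grip_width: 0.007
grip_force: 3.6
```

```bash
cat >> st2.py <<'E'
from scipy.optimize import brentq
x=c*d[0]+q*d[1]
print("tilt est",brentq(lambda t:.035-.1*np.cos(t)+.145*np.sin(t)-.019-x,-.3,1.3),"bar-tcp z",end=" ")
t=brentq(lambda t:.035-.1*np.cos(t)+.145*np.sin(t)-.019-x,-.3,1.3);print(.125+.145*np.cos(t)+.1*np.sin(t)-p[2])
E
python3 st2.py
```

```text
14.25 tilter xyz mm [-54.2   1.4 272.7] ftool [-0.02 -7.37 -4.85]
tilt est 0.19396119452732163 bar-tcp z 0.013894940541390122
```

Request:
jog_arm:
  rows: "0 .64 -.32 0 0 0 1; 0 .65 -.3 0 0 0 1; 0 .66 -.25 0 0 0 1; 0 .67 -.2 0 0 0 1; 0 .67 -.18 0 0 0 1"

```text
time: 14.88
position: [0.533, 0.0103, 0.2851]
tool_rot: [-2.531, -1.856, 0.003]
ft_force: [-5.3, 1.5, 4.5]
grip_width: 0.005
grip_force: 2.6
```

```bash
python3 st2.py
```

```text
14.875 tilter xyz mm [-20.7   1.4 285.1] ftool [-0.18 -5.51 -4.46]
tilt est 0.39410770095625924 bar-tcp z 0.012221200541454702
```

Request:
jog_arm:
  rows: "0 .68 -.1 0 0 0 1; 0 .68 -.1 0 0 0 1; 0 .69 -.06 0 0 0 1; 0 .69 -.05 0 0 0 1; 0 .69 -.02 0 0 0 1"

```text
time: 15.5
position: [0.5673, -0.0007, 0.2881]
tool_rot: [-2.534, -1.857, -0.0]
ft_force: [-4.5, 1.5, 1.9]
grip_width: 0.004
grip_force: 2.0
```

Request:
jog_arm:
  rows: "0 .69 0 0 0 0 1; 0 .69 .03 0 0 0 1; 0 .69 .06 0 0 0 1; 0 .6 .08 0 0 0 1"

```text
time: 16.0
position: [0.5928, -0.0091, 0.2862]
tool_rot: [2.534, 1.856, -0.0]
ft_force: [-3.5, 1.5, 2.6]
grip_width: -0.0
grip_force: 1.7
```

```bash
python3 st2.py
python3 - <<'E'
from bench import imaging
import cv2
a=imaging.get_image("side")["img"][120:270,290:410]
cv2.imwrite("pics/c3.png",cv2.resize(a,None,fx=4,fy=4,interpolation=2))
E
```

```text
16.0 tilter xyz mm [ 42.1   1.1 286.2] ftool [ 0.32 -3.8  -2.64]
tilt est 0.7527275779997846 bar-tcp z 0.012954863554575313
```

View pics/c3.png

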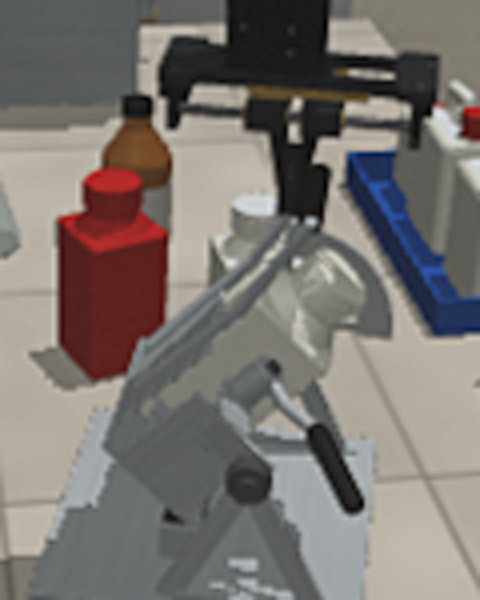

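The side crop shows the cradle tipped to about 45° with the bottle seated against the bail. The bar is at the fingers (305,215). I'll add a small amount and hold.

Request:
jog_arm:
  rows: "0 .5 .05 0 0 0 1; 0 0 0 0 0 0 1; 0 0 0 0 0 0 1; 0 0 0 0 0 0 1; 0 0 0 0 0 0 1"

```text
time: 16.68
position: [0.5967, -0.0103, 0.2856]
tool_rot: [-2.534, -1.857, 0.001]
ft_force: [-4.2, 0.9, -0.6]
grip_width: 0.004
grip_force: 1.6
```

Request:
jog_arm:
  rows: "0 0 0 0 0 0 1; 0 0 0 0 0 0 1; 0 0 0 0 0 0 1; 0 0 0 0 0 0 1; 0 0 0 0 0 0 1"

```text
time: 17.3
position: [0.5969, -0.0104, 0.2856]
tool_rot: [-2.534, -1.857, 0.001]
ft_force: [-4.5, 0.2, -2.9]
grip_width: 0.003
grip_force: 1.9
```

Request:
jog_arm:
  rows: "0 0 0 0 0 0 1; 0 0 0 0 0 0 1; 0 0 0 0 0 0 1; 0 0 0 0 0 0 1; 0 0 0 0 0 0 1"

```text
time: 17.92
position: [0.5971, -0.0102, 0.2858]
tool_rot: [-2.534, -1.857, 0.0]
ft_force: [-3.3, -0.5, -2.6]
grip_width: 0.004
grip_force: 1.9
```

Request:
jog_arm:
  rows: "0 0 0 0 0 0 1; 0 0 0 0 0 0 1; 0 0 0 0 0 0 1; 0 0 0 0 0 0 1; 0 0 0 0 0 0 1"

```text
time: 18.55
position: [0.5971, -0.0102, 0.2859]
tool_rot: [-2.534, -1.857, -0.0]
ft_force: [-3.3, -0.6, -1.9]
grip_width: 0.005
grip_force: 1.9
```

```bash
python3 st2.py
```

```text
18.55 tilter xyz mm [ 46.6   1.3 285.9] ftool [-1.59 -2.94  1.92]
tilt est 0.7783578791482917 bar-tcp z 0.012557679113164189
```

Request:
jog_arm:
  rows: "0 -.4 -.06 0 0 0 1; 0 -.68 -.09 0 0 0 1; 0 -.69 -.06 0 0 0 1; 0 -.69 -.03 0 0 0 1; 0 -.69 0 0 0 0 1"

```text
time: 19.18
position: [0.5666, -0.0002, 0.2884]
tool_rot: [-2.534, -1.857, -0.001]
ft_force: [-2.1, 1.0, -2.3]
grip_width: 0.001
grip_force: 1.5
```

Request:
jog_arm:
  rows: "0 -.69 .02 0 0 0 1; 0 -.69 .05 0 0 0 1; 0 -.69 .08 0 0 0 1; 0 -.68 .1 0 0 0 1; 0 -.68 .13 0 0 0 1"

```text
time: 19.8
position: [0.5339, 0.0097, 0.2844]
tool_rot: [2.534, 1.857, 0.0]
ft_force: [-1.7, 1.0, -1.5]
grip_width: 0.008
grip_force: 1.5
```

```bash
python3 st2.py
```

```text
19.8 tilter xyz mm [-19.7   1.1 284.4] ftool [ 0.44 -1.9   1.54]
tilt est 0.399939041741032 bar-tcp z 0.013101306627007425
```

Contact holds and the bar is following the fingers. I'll keep easing back.

Request:
jog_arm:
  rows: "0 -.67 .16 0 0 0 1; 0 -.67 .18 0 0 0 1; 0 -.66 .21 0 0 0 1; 0 -.65 .24 0 0 0 1; 0 -.64 .26 0 0 0 1"

```text
time: 20.42
position: [0.5026, 0.0196, 0.2738]
tool_rot: [2.534, 1.857, 0.0]
ft_force: [-2.9, 1.0, -1.3]
grip_width: 0.004
grip_force: 1.4
```

Request:
jog_arm:
  rows: "0 -.5 .24 0 0 0 1; 0 -.4 .21 0 0 0 1; 0 -.4 .22 0 0 0 1; 0 -.35 .2 0 0 0 1; 0 -.3 .2 0 0 0 1"

```text
time: 21.05
position: [0.4842, 0.0255, 0.2632]
tool_rot: [-2.534, -1.857, -0.0]
ft_force: [-3.7, 1.5, -0.1]
grip_width: 0.004
grip_force: 1.7
```

```bash
python3 st2.py
```

```text
21.05 tilter xyz mm [-71.9   1.1 263.2] ftool [ 0.35 -3.94  0.1 ]
tilt est 0.08156253543674057 bar-tcp z 0.0144536710053349
```

Request:
jog_arm:
  rows: "0 -.25 .16 0 0 0 1; 0 -.25 .16 0 0 0 1; 0 -.2 .13 0 0 0 1; 0 -.2 .13 0 0 0 1; 0 -.15 .1 0 0 0 1"

```text
time: 21.68
position: [0.4743, 0.0286, 0.2564]
tool_rot: [2.534, 1.857, 0.0]
ft_force: [-2.5, 0.3, -1.1]
grip_width: 0.007
grip_force: 1.4
```

Request:
jog_arm:
  rows: "0 -.15 .1 0 0 0 1; 0 -.15 .08 0 0 0 1; 0 -.15 0 0 0 0 1; 0 -.15 0 0 0 0 1; 0 0 0 0 0 0 1"

```text
time: 22.3
position: [0.4689, 0.0303, 0.2549]
tool_rot: [2.534, 1.857, 0.001]
ft_force: [0.9, 0.2, 0.4]
grip_width: 0.008
grip_force: 0.0
```

```bash
python3 st2.py
```

```text
22.3 tilter xyz mm [-87.9   1.  254.9] ftool [ 0.44  0.78 -0.44]
tilt est -0.02713395546066355 bar-tcp z 0.012300487897120072
```

The cradle is on its rest and the fingers are free. I'll back off, rise and check.

Request:
jog_arm:
  rows: "0 -1 0 0 0 0 1; 0 -1 0 0 0 0 1; 0 0 -4 0 0 0 1; 0 0 -5 0 0 0 1; 0 0 0 0 0 0 1"

```text
time: 22.92
position: [0.4509, 0.0368, 0.3486]
tool_rot: [2.532, 1.856, 0.011]
ft_force: [-0.1, 0.2, -0.2]
grip_width: 0.003
grip_force: 0.0
```

```bash
python3 st2.py|head -1
python3 - <<'E'
from bench import imaging
import cv2
a=imaging.get_image("side")["img"][140:290,280:400]
cv2.imwrite("pics/c4.png",cv2.resize(a,None,fx=4,fy=4,interpolation=2))
E
```

```text
22.925 tilter xyz mm [-107.     1.8  348.6] ftool [ 0.2  -0.16  0.16]
```

View pics/c4.png

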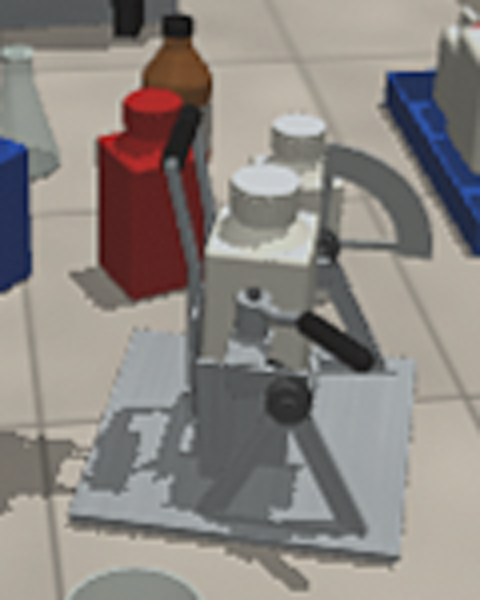

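The crop shows the cradle level (bar 182,135), the bottle upright (cap 265,185) and the lever still forward (300,320 to 370,360). The arm touches nothing.

```bash
python3 -c "
from bench import ticket
print(ticket.close_job())"
```

```text
the job is handed in; nothing more can be done
None
```

I nipped the bottle snug with the cam lever, tipped the cradle to about 45° and held it there for over two seconds, then eased it back level on its rest with the bottle still clamped; the job is handed in, but no verdict was returned, and the pad force was judged only from the lever force (about 4 N near the end of the swing).

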